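Lever the wooden case open with the filling knife

TASK

The lid of the small wooden case is shut: take the filling knife (the tool with the wide steel blade), slide its blade into the slot under the lid's front edge and lever the lid up until it stays open at about 40 degrees (at least 30). Open the lid with the knife only, the gripper must not touch the case; then lay the knife flat on the table, clear of the case.

Things in the scene. Friction and masses are not known exactly. Their poses are not given: they have to be found in the camera images.
- filling_knife: Filling knife: red grip, wide steel blade; 192 mm long, 70 g; flat on the table in a row with a brush and a narrow chisel, any order. Origin: mid-length, underside; z up. Blade points along own -y: y -96 mm (straight edge, 68 mm wide in x) tapering to y -4, 2 mm thick, 6-8 mm above underside. Grip y -16 to +96, 24 mm wide (x), 17 high: hold across x near y +25, about 70 N.
- knife_edge (a point): Middle of the knife's straight front blade edge, at mid-thickness; axes as the knife's.
- case: Wooden case, fixed, 110 (x) by 160 (y) by 74 mm with lid. Origin: underside centre, z up; front faces own -x (robot side), at x -55 mm. Slot in the front under the lid: y -50 to +50 mm, z 52 (top of 8 mm front wall) to 66 (lid's underside); hollow behind, contents below z 30. Lid 8 mm thick, flush with front and sides, hinged at the back (x +55, z 66).
- case_lid (a joint): Angle of the case's lid in rad: 0 shut, grows as the front edge rises, stop at 1.4. The hinge is stiff: the lid stays where it is left; lifting it takes about 2 N under its front part.
Not all that is in view belongs to the job. What is meant by the filling_knife is not green, and is the larger of those in its own colour.

How it is judged:
By the outcome, as a careful person would: the job done as asked, in the order asked, and still so for the second after the job is handed in, with the robot touching nothing.
It also fails if it takes over 54 s, if anything falls off the work surface, if the arm or the gripper's body presses on something with over 40 N, if the wrist force passes 120 N, or if a joint passes its speed limit or range.

ROBOT

A 6-joint arm with a two-finger parallel gripper is mounted at the origin on a cart in front of the work surface, level with it; the furniture and walls round the work are solid. World frame = base frame: x ahead of the robot, y to its left, z up, the work surface at z = 0. Lengths are in m, angles in rad, forces in N, time in s.
With the tool pointing down it reaches from about 0.225 to 0.875 m from the base axis. Payload 3.4 kg.
Tool frame: the origin (TCP) lies at the very end of the fingers, on their centre line; the grasp point (between the pads) lies 19 mm behind it (manip.pinch_z is the distance from the TCP to the grasp point, in m); z points along the fingers, y is the line along which they close (so a half turn about z gives the same grasp; the last joint's range is limited). The gripper opens to 85 mm and grips with 20 to 120 N. Pads are 22 mm wide; open, the fingers measure 114 mm over their backs; the gripper's body (76 mm by 85 mm) begins 54 mm behind the grasp point. The pads swing forward as they close: fully open they stand 13 mm farther back than shut.
Start: joints at [1.161, 0.276, 1.505, -0, 1.361, -0.121], TCP at [0.164, 0.551, 0.231] pointing down, gripper open.
Joint ranges: [-2.89, 2.89], [-0.75, 2.08], [0.22, 2.7], [-1.18, 4.32], [0.11, 2.71], [-2.7, 2.7]. Speed limits (rad/s): [2.57, 2.57, 3.14, 3.14, 3.14, 3.14].

INTERFACE

Orientations are given as a unit quaternion [w, x, y, z].
In Python, from rig import manip gives the robot as it stands. The module is installed in compiled form; this text tells all that it offers.
- The arm moves only by the shell command python3 -m jog 'ROWS' [FORCE]. ROWS is JSON, a list of rows, each an object of numbers: "dx", "dy", "dz": the shift along the tool's x, y, z each as a share of 25 cm, from -1 to 1; "ax", "ay", "az": the turn, a rotation vector about the tool's x, y, z each as a share of 90 degrees, from -1 to 1; "grip": the opening, from -1 (shut) to 1 (fully open), so that 0 is half open. A call has 1 to 5 rows; each row is the pose to reach, as a shift and turn from the pose commanded when the call began, along the tool's axes at that moment; what a row does not reach only later rows make up. A row lasts 1/12 s, in which the tool goes at most 41.7 mm and 7.16 degrees, less where a joint would pass 70% of its speed; a pose out of reach is approached as far as the arm can. A call with a number of a shift or a turn outside -1 to 1 is refused whole. A call with a gripper value outside its range is refused whole. The fingers move at their own pace and stop on an object; FORCE is the grip in N (left out, the last holds). Time passes only in rows, so rows that repeat a pose let the fingers close. It gives the time, the measured TCP pose, the force, the opening and the grip force at its end, in the units of the state.
- manip.get_state(): the state, without advancing time (a new reading comes with each control period).
- manip.get_image(name): name is "scene" or "top"; returns a dict with "img" (420x560x3 uint8, red, green, blue), "mtx" (3x3 intrinsics, pixels), "world_to_cam" (4x4, takes a point from world to camera coordinates). Camera axes: x right, y down, z forward; pixel columns grow to the right and rows downward; lengths in m; the calibration is good to about 2 mm. A picture is of the moment at which its call begins. There is no depth.
- manip.sign_off(): hands the job in; it is judged then, once.
The state is a dict: "clock": time; "qpos": joint angles; "qd": joint speeds; "effort": joint torques, N m; "position": TCP position; "ee_rot": TCP orientation; "contact_force": force on the tool from outside, world axes, zero at the start; "moment": the same for the moment, N m; "width": finger opening in m; "gripper_force": force on a finger pad.
Only numpy, scipy, OpenCV 4.12 (cv2) and the standard library are available. Lean on these libraries where they do the work, as an engineer would, in place of code of your own. Each camera call takes 0.05 s, during which the arm holds its last target. There are 200 camera calls.

## Working session

There is one attempt and no reset: what is moved stays moved. The work goes in short steps, Python scripts to look and compute and a shell command to move; the robot and the scene stay as the last step left them, time stands still between calls to the robot, and variables do not carry over. Pictures are saved under pics/ and viewed, at most 10 in all, crops included, and the job is handed in when it is done.

```bash
mkdir -p pics; python3 - <<'E'
from rig import manip
import cv2,pickle
d={}
for n in("scene","top"):
    r=manip.get_image(n);d[n]=r
    cv2.imwrite(f"pics/{n}0.png",r["img"][:,:,::-1])
    print(n,r["mtx"].tolist(),r["world_to_cam"].round(4).tolist())
pickle.dump(d,open("d0.pkl","wb"))
s=manip.get_state();print(s, manip.pinch_z)
E
```

```text
scene [[545.7560395726941, 0.0, 288.824522183789], [0.0, 545.7560395726941, 215.64496958245076], [0.0, 0.0, 1.0]] [[0.797, -0.604, 0.0035, -0.3387], [-0.2422, -0.3248, -0.9142, 0.272], [0.5533, 0.7278, -0.4052, 1.1305], [0.0, 0.0, 0.0, 1.0]]
top [[405.8032374795726, 0.0, 281.71210247096013], [0.0, 405.8032374795726, 215.726867500104], [0.0, 0.0, 1.0]] [[0.0235, -0.9997, 0.0022, 0.2196], [-0.9742, -0.0234, -0.2246, 0.5981], [0.2246, 0.0031, -0.9744, 0.962], [0.0, 0.0, 0.0, 1.0]]
{'clock': 0.1, 'qpos': array([ 1.16098619e+00,  2.76513814e-01,  1.50603190e+00, -4.17112283e-05,
        1.36070993e+00, -1.20983653e-01]), 'qd': array([ 0.00012847, -0.00181848, -0.00333609,  0.00049975,  0.00095786,
       -0.00146564]), 'effort': array([ 2.06257835e-03, -4.17701554e+01, -2.46404082e+01, -1.23190157e-04,
        5.82029883e-03, -7.05692997e-06]), 'position': array([0.16358959, 0.55072677, 0.23052634]), 'ee_rot': array([-1.98414828e-04,  1.43907433e-01,  9.89590804e-01, -8.07730416e-04]), 'contact_force': array([0.27027576, 0.22841383, 0.02733085]), 'moment': array([-0.00253716,  0.0446131 ,  0.03749493]), 'gripper_force': 0.0, 'width': 0.08498836489237795} 0.0187
```

View pics/scene0.png

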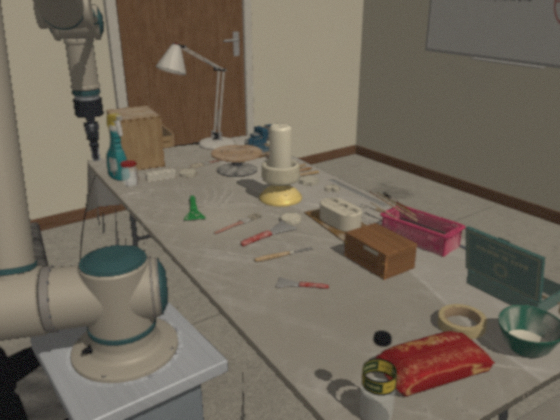

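View pics/top0.png

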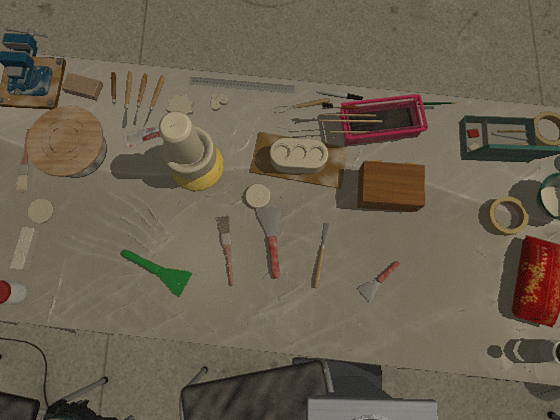

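Candidates in the top view: the large red-grip knife at (270,240), a small red one at (380,280), a green one at (160,270), and something red-handled at (143,137). The first fits: it lies in the row with the brush (227,250) and the chisel (321,255), isn't green, and is the larger of the red ones. I'll confirm it in an enlarged crop.

```bash
python3 - <<'E'
import pickle,cv2
d=pickle.load(open("d0.pkl","rb"))
im=d["top"]["img"][150:310,210:440,::-1]
cv2.imwrite("pics/crop0.png",cv2.resize(im,(799,556),interpolation=cv2.INTER_CUBIC))
E
```

```text
(no output)
```

View pics/crop0.png

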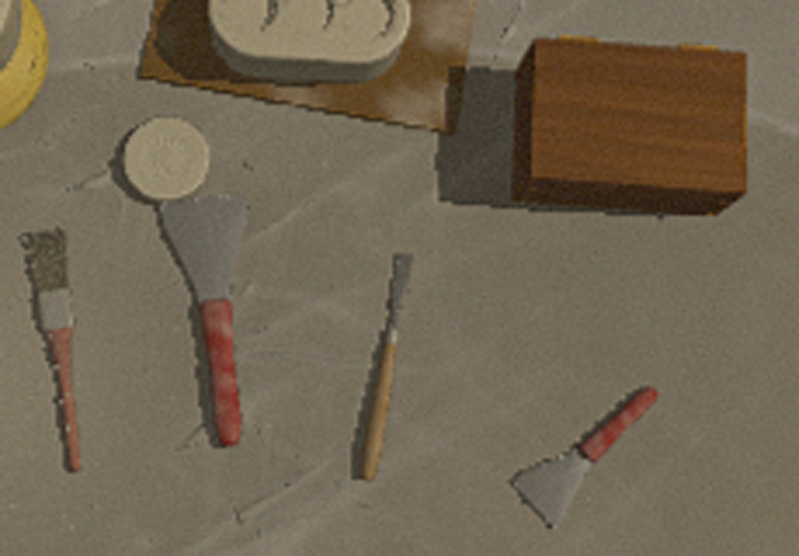

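The crop confirms it: red grip from (216,300) to (229,443), blade edge corners at (159,201) and (244,197). The lid's corners are at (534,40), (747,55), (745,192) and (531,178).

```bash
cat > h.py <<'E'
import numpy as np
def bp(r,uv,z):
    R=r["world_to_cam"][:3,:3];t=r["world_to_cam"][:3,3]
    d=R.T@np.linalg.solve(r["mtx"],[uv[0],uv[1],1]);c=-R.T@t
    return c+d*(z-c[2])/d[2]
def pr(r,p):
    q=r["world_to_cam"]@np.append(p,1);q=r["mtx"]@q[:3];return q[:2]/q[2]
E
python3 - <<'E'
import pickle;from h import *
d=pickle.load(open("d0.pkl","rb"));r=d["top"]
f=lambda c,z:bp(r,(210+(c[0]+.5)/3.474-.5,150+(c[1]+.5)/3.474-.5),z)
K=[f((159,201),.007),f((244,197),.007),f((229,443),.010),f((216,300),.012)]
for k in K:print(k.round(4))
e=(K[0]+K[1])/2;v=e-K[2];print("edge",e.round(4),"len",np.linalg.norm(v[:2]),"dir deg",np.degrees(np.arctan2(v[1],v[0])), np.linalg.norm(K[0]-K[1]))
C=[f(c,.074) for c in((534,40),(747,55),(745,192),(531,178))]
for c in C:print(c.round(4))
print("ctr",np.mean(C,0).round(4)); 
for i in range(4):
  w=C[(i+1)%4]-C[i];print(np.linalg.norm(w).round(4),np.degrees(np.arctan2(w[1],w[0])).round(2))
E
```

```text
[0.6278 0.3056 0.007 ]
[0.6326 0.2395 0.007 ]
[0.4422 0.2461 0.01  ]
[0.5498 0.2589 0.012 ]
edge [0.6302 0.2726 0.007 ] len 0.1898938654956666 dir deg 8.0249659923025 0.06622842010720448
[0.7421 0.0247 0.074 ]
[ 0.7341 -0.1344  0.074 ]
[ 0.6281 -0.1271  0.074 ]
[0.635  0.0292 0.074 ]
ctr [ 0.6848 -0.0519  0.074 ]
0.1593 -92.88
0.1063 176.03
0.1564 87.5
0.1073 -2.41
```

```bash
python3 -m jog '[{"dx":-0.55,"dy":-0.25,"grip":0.3},{"dx":-0.55,"dy":-0.25,"grip":0.3},{"dx":-0.55,"dy":-0.25,"grip":0.3},{"dx":-0.55,"dy":-0.25,"grip":0.3},{"dx":-0.55,"dy":-0.25,"grip":0.3}]' >/dev/null
python3 -m jog '[{"dx":-0.55,"dy":-0.25,"grip":0.3},{"dx":-0.55,"dy":-0.25,"grip":0.3},{"dx":-0.55,"dy":-0.25,"grip":0.3},{"dx":-0.55,"dy":-0.25,"grip":0.3},{"dx":-0.55,"dy":-0.25,"grip":0.3}]'
python3 -m jog '[{"dx":-0.55,"dy":-0.25,"dz":0.4,"az":-0.26,"grip":0.3},{"dx":-0.55,"dy":-0.25,"dz":0.4,"az":-0.26,"grip":0.3},{"dx":-0.55,"dy":-0.25,"dz":0.4,"az":-0.26,"grip":0.3},{"dx":-0.55,"dy":-0.25,"dz":0.4,"az":-0.26,"grip":0.3},{"dx":-0.55,"dy":-0.25,"dz":0.4,"az":-0.26,"grip":0.3}]'
```

```text
schema error: expected keys dx, dy, dz, ax, ay, az, grip
schema error: expected keys dx, dy, dz, ax, ay, az, grip
schema error: expected keys dx, dy, dz, ax, ay, az, grip
```

All seven keys are needed in every row.

```bash
python3 -m jog '[{"dx":-0.55,"dy":-0.25,"dz":0,"ax":0,"ay":0,"az":0,"grip":0.3},{"dx":-0.55,"dy":-0.25,"dz":0,"ax":0,"ay":0,"az":0,"grip":0.3},{"dx":-0.55,"dy":-0.25,"dz":0,"ax":0,"ay":0,"az":0,"grip":0.3},{"dx":-0.55,"dy":-0.25,"dz":0,"ax":0,"ay":0,"az":0,"grip":0.3},{"dx":-0.55,"dy":-0.25,"dz":0,"ax":0,"ay":0,"az":0,"grip":0.3}]'
python3 -m jog '[{"dx":-0.55,"dy":-0.25,"dz":0,"ax":0,"ay":0,"az":0,"grip":0.3},{"dx":-0.55,"dy":-0.25,"dz":0,"ax":0,"ay":0,"az":0,"grip":0.3},{"dx":-0.55,"dy":-0.25,"dz":0,"ax":0,"ay":0,"az":0,"grip":0.3},{"dx":-0.55,"dy":-0.25,"dz":0,"ax":0,"ay":0,"az":0,"grip":0.3},{"dx":-0.55,"dy":-0.25,"dz":0,"ax":0,"ay":0,"az":0,"grip":0.3}]'
python3 -m jog '[{"dx":-0.55,"dy":-0.25,"dz":0.4,"ax":0,"ay":0,"az":-0.26,"grip":0.3},{"dx":-0.55,"dy":-0.25,"dz":0.4,"ax":0,"ay":0,"az":-0.26,"grip":0.3},{"dx":-0.55,"dy":-0.25,"dz":0.4,"ax":0,"ay":0,"az":-0.26,"grip":0.3},{"dx":-0.55,"dy":-0.25,"dz":0.4,"ax":0,"ay":0,"az":-0.26,"grip":0.3},{"dx":-0.55,"dy":-0.25,"dz":0.4,"ax":0,"ay":0,"az":-0.26,"grip":0.3}]'
```

```text
clock: 0.52
position: [0.2811, 0.4487, 0.2309]
ee_rot: [0.001, 0.146, 0.989, -0.001]
contact_force: [0.3, -0.2, 0.7]
width: 0.0552
gripper_force: 0.0
clock: 0.93
position: [0.3952, 0.3505, 0.2309]
ee_rot: [0.001, 0.146, 0.989, -0.001]
contact_force: [0.0, -0.5, -0.5]
width: 0.0554
gripper_force: 0.0
clock: 1.35
position: [0.5067, 0.2518, 0.128]
ee_rot: [-0.002, -0.059, 0.998, -0.001]
contact_force: [-0.9, 0.9, -0.3]
width: 0.0555
gripper_force: 0.0
```

```bash
python3 -m jog '[{"dx":-0.015,"dy":0.013,"dz":0.38,"ax":0,"ay":0,"az":0,"grip":0.3},{"dx":-0.015,"dy":0.013,"dz":0.38,"ax":0,"ay":0,"az":0,"grip":0.3},{"dx":-0.015,"dy":0.013,"dz":0.38,"ax":0,"ay":0,"az":0,"grip":0.3},{"dx":-0.015,"dy":0.013,"dz":0.38,"ax":0,"ay":0,"az":0,"grip":0.3}]'
python3 - <<'E'
from rig import manip
import cv2,numpy as np
from h import *
a=manip.get_image("top");b=manip.get_image("scene")
s=manip.get_state()
for r in(a,b):print(pr(r,s["position"]).round(1),pr(r,[.51,.2555,.017]).round(1))
A=cv2.resize(a["img"][160:310,180:340],(400,375),interpolation=3);B=cv2.resize(b["img"][150:300,200:360],(400,375),interpolation=3)
cv2.imwrite("pics/g1.png",np.hstack([A,B])[:,:,::-1])
E
```

```text
clock: 1.68
position: [0.5054, 0.2577, 0.0323]
ee_rot: [-0.005, -0.059, 0.998, -0.001]
contact_force: [-0.2, -0.6, 0.3]
width: 0.0554
gripper_force: 0.0
[271.2 250.1] [272.6 250.7]
[258.1 226.5] [259.2 232.8]
```

View pics/g1.png

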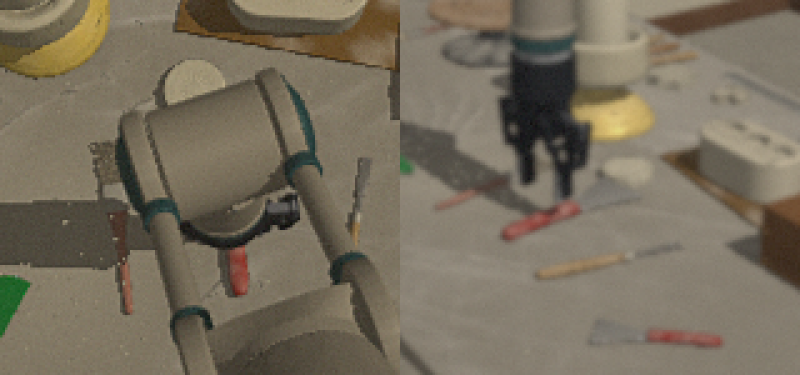

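Left panel: the arm hides the grip's middle, with its red end at (237,270). Right panel: the open fingers at (527,170) and (565,185) straddle the red grip. Going down and closing.

```bash
python3 -m jog '[{"dx":-0.01,"dy":-0.008,"dz":0.06,"ax":0,"ay":0,"az":0,"grip":0.3},{"dx":-0.01,"dy":-0.008,"dz":0.09,"ax":0,"ay":0,"az":0,"grip":0.3},{"dx":-0.01,"dy":-0.008,"dz":0.11,"ax":0,"ay":0,"az":0,"grip":0.3},{"dx":-0.01,"dy":-0.008,"dz":0.11,"ax":0,"ay":0,"az":0,"grip":0.3}]'
python3 -m jog '[{"dx":0,"dy":0,"dz":0,"ax":0,"ay":0,"az":0,"grip":-0.6},{"dx":0,"dy":0,"dz":0,"ax":0,"ay":0,"az":0,"grip":-0.6},{"dx":0,"dy":0,"dz":0,"ax":0,"ay":0,"az":0,"grip":-0.6},{"dx":0,"dy":0,"dz":0,"ax":0,"ay":0,"az":0,"grip":-0.6},{"dx":0,"dy":0,"dz":0,"ax":0,"ay":0,"az":0,"grip":-0.6}]' 70
```

```text
clock: 2.12
position: [0.5116, 0.2563, 0.009]
ee_rot: [-0.0, -0.06, 0.998, 0.0]
contact_force: [1.0, -0.6, -1.3]
width: 0.0558
gripper_force: 0.0
clock: 2.53
position: [0.5124, 0.2562, 0.01]
ee_rot: [0.001, -0.06, 0.998, 0.0]
contact_force: [-0.2, 1.0, 5.8]
width: 0.0187
gripper_force: 68.4
```

Width 18.7 mm where 24 was expected: the pads hold only the rounded top of the grip. I'll reopen and go lower.

```bash
python3 -m jog '[{"dx":0,"dy":0,"dz":0,"ax":0,"ay":0,"az":0,"grip":0.2},{"dx":0,"dy":0,"dz":0,"ax":0,"ay":0,"az":0,"grip":0.2},{"dx":0,"dy":0,"dz":0.02,"ax":0,"ay":0,"az":0,"grip":0.2},{"dx":0,"dy":0,"dz":0.02,"ax":0,"ay":0,"az":0,"grip":0.2},{"dx":0,"dy":0,"dz":0.02,"ax":0,"ay":0,"az":0,"grip":0.2}]'
python3 -c "
from rig import manip
s=manip.get_state();print(s['position'],s['contact_force'],s['width'])"
```

```text
clock: 2.95
position: [0.5114, 0.2558, 0.0032]
ee_rot: [-0.001, -0.06, 0.998, -0.0]
contact_force: [0.5, -1.3, 0.1]
width: 0.0514
gripper_force: 0.0
[0.51139843 0.25583634 0.00316906] [ 0.53499827 -1.31970607  0.10034887] 0.0513615280931674
```

```bash
python3 -m jog '[{"dx":0,"dy":0,"dz":0,"ax":0,"ay":0,"az":0,"grip":-0.6},{"dx":0,"dy":0,"dz":0,"ax":0,"ay":0,"az":0,"grip":-0.6},{"dx":0,"dy":0,"dz":0,"ax":0,"ay":0,"az":0,"grip":-0.6},{"dx":0,"dy":0,"dz":0,"ax":0,"ay":0,"az":0,"grip":-0.6},{"dx":0,"dy":0,"dz":0,"ax":0,"ay":0,"az":0,"grip":-0.6}]' 75
```

```text
clock: 3.37
position: [0.5121, 0.2561, 0.0041]
ee_rot: [0.0, -0.06, 0.998, 0.0]
contact_force: [-1.1, -0.9, 2.5]
width: 0.0208
gripper_force: 73.7
```

```bash
python3 -m jog '[{"dx":0,"dy":0,"dz":0,"ax":0,"ay":0,"az":0,"grip":-0.1},{"dx":0,"dy":0,"dz":0,"ax":0,"ay":0,"az":0,"grip":-0.1},{"dx":0,"dy":0,"dz":0.018,"ax":0,"ay":0,"az":0,"grip":-0.1},{"dx":0,"dy":0,"dz":0.018,"ax":0,"ay":0,"az":0,"grip":-0.1},{"dx":0,"dy":0,"dz":0.018,"ax":0,"ay":0,"az":0,"grip":-0.1}]'
python3 -m jog '[{"dx":0,"dy":0,"dz":0,"ax":0,"ay":0,"az":0,"grip":-0.6},{"dx":0,"dy":0,"dz":0,"ax":0,"ay":0,"az":0,"grip":-0.6},{"dx":0,"dy":0,"dz":0,"ax":0,"ay":0,"az":0,"grip":-0.6},{"dx":0,"dy":0,"dz":0,"ax":0,"ay":0,"az":0,"grip":-0.6},{"dx":0,"dy":0,"dz":0,"ax":0,"ay":0,"az":0,"grip":-0.6}]' 75
```

```text
clock: 3.78
position: [0.5116, 0.2559, -0.0011]
ee_rot: [-0.0, -0.06, 0.998, -0.0]
contact_force: [-0.2, 0.4, -0.9]
width: 0.0383
gripper_force: 0.0
clock: 4.2
position: [0.5125, 0.2562, 0.0004]
ee_rot: [0.001, -0.06, 0.998, 0.0]
contact_force: [-0.5, -1.4, 6.9]
width: 0.0214
gripper_force: 74.4
```

```bash
python3 -m jog '[{"dx":0,"dy":0,"dz":-0.1,"ax":0,"ay":0,"az":0,"grip":-0.6},{"dx":0,"dy":0,"dz":-0.2,"ax":0,"ay":0,"az":0,"grip":-0.6},{"dx":0,"dy":0,"dz":-0.3,"ax":0,"ay":0,"az":0,"grip":-0.6},{"dx":0,"dy":0,"dz":-0.4,"ax":0,"ay":0,"az":0,"grip":-0.6},{"dx":0,"dy":0,"dz":-0.4,"ax":0,"ay":0,"az":0,"grip":-0.6}]'
python3 -m jog '[{"dx":0.05,"dy":-0.12,"dz":0,"ax":0,"ay":0,"az":0,"grip":-0.6},{"dx":0.1,"dy":-0.24,"dz":0,"ax":0,"ay":0,"az":0,"grip":-0.6},{"dx":0.1,"dy":-0.36,"dz":0,"ax":0,"ay":0,"az":0,"grip":-0.6},{"dx":0.13,"dy":-0.48,"dz":0,"ax":0,"ay":0,"az":0,"grip":-0.6},{"dx":0.13,"dy":-0.58,"dz":0,"ax":0,"ay":0,"az":0,"grip":-0.6}]'
python3 -m jog '[{"dx":0.13,"dy":-0.12,"dz":0,"ax":0,"ay":0,"az":0.05,"grip":-0.6},{"dx":0.13,"dy":-0.24,"dz":0,"ax":0,"ay":0,"az":0.1,"grip":-0.6},{"dx":0.13,"dy":-0.36,"dz":0,"ax":0,"ay":0,"az":0.108,"grip":-0.6},{"dx":0.13,"dy":-0.48,"dz":0,"ax":0,"ay":0,"az":0.108,"grip":-0.6},{"dx":0.13,"dy":-0.58,"dz":0,"ax":0,"ay":0,"az":0.108,"grip":-0.6}]'
python3 -m jog '[{"dx":0,"dy":0,"dz":0,"ax":0,"ay":0,"az":0,"grip":-0.6},{"dx":0,"dy":0,"dz":0,"ax":0,"ay":0,"az":0,"grip":-0.6}]'
python3 - <<'E'
from rig import manip
import cv2,numpy as np,pickle
from h import *
a=manip.get_image("top");b=manip.get_image("scene")
pickle.dump((a,b,manip.get_state()),open("d2.pkl","wb"))
A=cv2.resize(a["img"][140:290,290:450],(400,375),interpolation=3);B=cv2.resize(b["img"][190:340,270:430],(400,375),interpolation=3)
cv2.imwrite("pics/g2.png",np.hstack([A,B])[:,:,::-1])
E
```

```text
clock: 4.62
position: [0.5149, 0.2572, 0.104]
ee_rot: [0.004, -0.06, 0.998, 0.001]
contact_force: [0.6, 0.6, 0.5]
width: 0.0212
gripper_force: 73.8
clock: 5.03
position: [0.4944, 0.1064, 0.0982]
ee_rot: [-0.002, -0.06, 0.998, -0.0]
contact_force: [-0.2, -0.7, -1.6]
width: 0.0209
gripper_force: 73.8
clock: 5.45
position: [0.4812, -0.0415, 0.0985]
ee_rot: [-0.001, 0.025, 1.0, -0.0]
contact_force: [0.8, -0.1, 0.2]
width: 0.0212
gripper_force: 73.8
clock: 5.62
position: [0.4814, -0.0406, 0.0984]
ee_rot: [-0.001, 0.027, 1.0, 0.0]
contact_force: [0.5, 0.5, -0.7]
width: 0.0209
gripper_force: 73.9
```

View pics/g2.png

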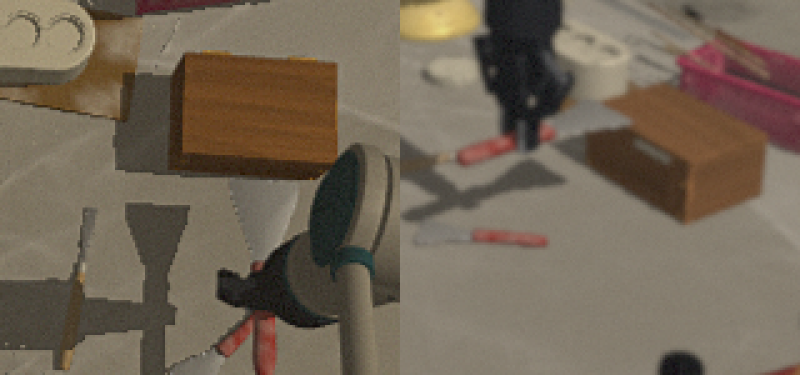

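Left panel: blade edge corners at (229,178) and (299,183), just in front of the case. Right panel: the same corners at about (598,100) and (632,122); the slot shows at (655,150), and the case's front right lid corner is at (690,163). I'll triangulate these.

```bash
python3 - <<'E'
import pickle,cv2;from h import *
a,b,s=pickle.load(open("d2.pkl","rb"))
P=[r["mtx"]@r["world_to_cam"][:3] for r in(a,b)]
def tri(n,t,c):
    u=np.array([290+t[0]/2.5,140+t[1]/2.5]);v=np.array([270+(c[0]-400)/2.5,190+c[1]/2.5])
    X=cv2.triangulatePoints(P[0],P[1],u,v)[:,0];X=X[:3]/X[3]
    print(n,X.round(4),(pr(a,X)-u).round(1),(pr(b,X)-v).round(1))
tri("edgeL",(229,178),(598,100));tri("edgeR",(299,183),(632,122));tri("lidFR",(336,163),(690,163));tri("lidBR",(337,63),(765,130))
# expected px of case model (ctr .685,-.052, yaw -2.7)
y=np.radians(-2.7);R=np.array([[np.cos(y),-np.sin(y)],[np.sin(y),np.cos(y)]])
for p in((-.055,-.08,.074),(-.055,-.08,0),(-.055,.08,.074),(.055,-.08,.074),(.055,.08,.074),(-.055,-.05,.066),(-.055,-.05,.052)):
    X=np.append(np.array([.685,-.052])+R@p[:2],p[2]);q=pr(b,X);t=pr(a,X)
    print(p,"top",((t-[290,140])*2.5).round(),"scene",((q-[270,190])*2.5+[400,0]).round())
print("exp edge",((pr(b,[.600,-.0476,.105])-[270,190])*2.5+[400,0]).round())
E
```

```text
edgeL [ 0.6066 -0.0148  0.1005] [ 1.1 -1.6] [-1.   0.3]
edgeR [ 0.5971 -0.0788  0.1044] [-0.3  0.4] [ 0.2 -0.1]
lidFR [ 0.629  -0.1298  0.0694] [ 0.1 -0.1] [-0.1  0. ]
lidBR [ 0.7344 -0.1343  0.0761] [ 0.1 -0.1] [-0.1  0. ]
(-0.055, -0.08, 0.074) top [338. 164.] scene [688. 160.]
(-0.055, -0.08, 0) top [314. 181.] scene [682. 224.]
(-0.055, 0.08, 0.074) top [180. 153.] scene [584. 102.]
(0.055, -0.08, 0.074) top [337.  62.] scene [766. 132.]
(0.055, 0.08, 0.074) top [183.  51.] scene [660.  78.]
(-0.055, -0.05, 0.066) top [305. 164.] scene [667. 155.]
(-0.055, -0.05, 0.052) top [301. 167.] scene [666. 167.]
exp edge [613. 110.]
```

```bash
python3 -m jog '[{"dx":0,"dy":0,"dz":0.06,"ax":0,"ay":0,"az":0,"grip":-0.6},{"dx":0,"dy":0,"dz":0.12,"ax":0,"ay":0,"az":0,"grip":-0.6},{"dx":0,"dy":0,"dz":0.18,"ax":0,"ay":0,"az":0,"grip":-0.6},{"dx":0,"dy":0,"dz":0.18,"ax":0,"ay":0,"az":0,"grip":-0.6},{"dx":0,"dy":0,"dz":0.18,"ax":0,"ay":0,"az":0,"grip":-0.6}]'
python3 -m jog '[{"dx":-0.04,"dy":0,"dz":0,"ax":0,"ay":0,"az":0,"grip":-0.6},{"dx":-0.08,"dy":0,"dz":0,"ax":0,"ay":0,"az":0,"grip":-0.6},{"dx":-0.1,"dy":0,"dz":0,"ax":0,"ay":0,"az":0,"grip":-0.6},{"dx":-0.12,"dy":0,"dz":0,"ax":0,"ay":0,"az":0,"grip":-0.6},{"dx":-0.14,"dy":0,"dz":0,"ax":0,"ay":0,"az":0,"grip":-0.6}]'
```

```text
clock: 6.13
position: [0.4809, -0.0384, 0.0537]
ee_rot: [-0.001, 0.024, 1.0, 0.0]
contact_force: [-0.4, 0.4, -1.4]
width: 0.0212
gripper_force: 73.9
clock: 6.55
position: [0.518, -0.0415, 0.0547]
ee_rot: [0.0, 0.025, 1.0, -0.0]
contact_force: [-0.0, -0.4, -0.6]
width: 0.021
gripper_force: 73.9
```

```bash
python3 -m jog '[{"dx":-0.03,"dy":0,"dz":0,"ax":0,"ay":0,"az":0,"grip":-0.6},{"dx":-0.06,"dy":0,"dz":0,"ax":0,"ay":0,"az":0,"grip":-0.6},{"dx":-0.09,"dy":0,"dz":0,"ax":0,"ay":0,"az":0,"grip":-0.6},{"dx":-0.12,"dy":0,"dz":0,"ax":0,"ay":0,"az":0,"grip":-0.6},{"dx":-0.14,"dy":0,"dz":0,"ax":0,"ay":0,"az":0,"grip":-0.6}]'
python3 -m jog '[{"dx":0,"dy":0,"dz":-0.01,"ax":0,"ay":0,"az":0,"grip":-0.6},{"dx":0,"dy":0,"dz":-0.025,"ax":0,"ay":0,"az":0,"grip":-0.6},{"dx":0,"dy":0,"dz":-0.04,"ax":0,"ay":0,"az":0,"grip":-0.6},{"dx":0,"dy":0,"dz":-0.06,"ax":0,"ay":0,"az":0,"grip":-0.6},{"dx":0,"dy":0,"dz":-0.08,"ax":0,"ay":0,"az":0,"grip":-0.6}]'
python3 - <<'E'
from rig import manip
import cv2,numpy as np
a=manip.get_image("top");b=manip.get_image("scene")
A=cv2.resize(a["img"][140:290,290:450],(400,375),interpolation=3);B=cv2.resize(b["img"][190:340,270:430],(400,375),interpolation=3)
cv2.imwrite("pics/g3.png",np.hstack([A,B])[:,:,::-1])
E
```

```text
clock: 6.97
position: [0.5532, -0.0434, 0.0543]
ee_rot: [0.0, 0.025, 1.0, -0.0]
contact_force: [-0.3, 0.6, -1.0]
width: 0.0213
gripper_force: 73.9
clock: 7.38
position: [0.5511, -0.043, 0.0746]
ee_rot: [-0.001, 0.025, 1.0, 0.0]
contact_force: [1.0, 0.5, -3.6]
width: 0.021
gripper_force: 73.7
```

View pics/g3.png

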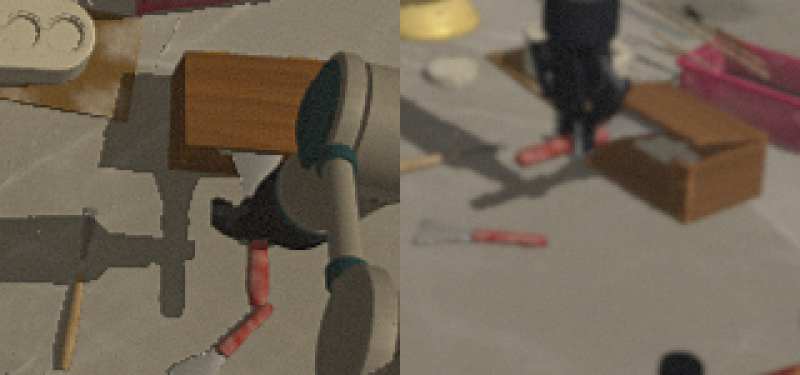

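Right panel: the blade is under the lid, which is raised by some 12° at (690,140). Lifting on, with a slight advance.

```bash
python3 -m jog '[{"dx":-0.01,"dy":0,"dz":-0.03,"ax":0,"ay":0,"az":0,"grip":-0.6},{"dx":-0.02,"dy":0,"dz":-0.06,"ax":0,"ay":0,"az":0,"grip":-0.6},{"dx":-0.03,"dy":0,"dz":-0.09,"ax":0,"ay":0,"az":0,"grip":-0.6},{"dx":-0.04,"dy":0,"dz":-0.12,"ax":0,"ay":0,"az":0,"grip":-0.6},{"dx":-0.05,"dy":0,"dz":-0.14,"ax":0,"ay":0,"az":0,"grip":-0.6}]'
python3 -m jog '[{"dx":0,"dy":0,"dz":-0.01,"ax":0,"ay":0,"az":0,"grip":-0.6},{"dx":0,"dy":0,"dz":-0.02,"ax":0,"ay":0,"az":0,"grip":-0.6},{"dx":0,"dy":0,"dz":-0.03,"ax":0,"ay":0,"az":0,"grip":-0.6},{"dx":0,"dy":0,"dz":-0.03,"ax":0,"ay":0,"az":0,"grip":-0.6},{"dx":0,"dy":0,"dz":-0.03,"ax":0,"ay":0,"az":0,"grip":-0.6}]'
python3 - <<'E'
from rig import manip
import cv2,numpy as np
from h import *
a=manip.get_image("top");b=manip.get_image("scene")
y=np.radians(-2.7);R=np.array([[np.cos(y),-np.sin(y)],[np.sin(y),np.cos(y)]])
for th in(30,35,40,45,50):
    t=np.radians(th);o=[]
    for n in(0,.008):
        q=[.055-.11*np.cos(t)-n*np.sin(t)*-1*-1*-1,-.08];z=.066+.11*np.sin(t)+n*np.cos(t)
        X=np.append(np.array([.685,-.052])+R@q,z);o+=[((pr(b,X)-[270,190])*2.5+[400,0]).round().tolist(),((pr(a,X)-[290,140])*2.5).round().tolist()]
    print(th,o)
A=cv2.resize(a["img"][140:290,290:450],(400,375),interpolation=3);B=cv2.resize(b["img"][190:340,270:430],(400,375),interpolation=3)
cv2.imwrite("pics/g4.png",np.hstack([A,B])[:,:,::-1])
E
```

```text
clock: 7.9
position: [0.5652, -0.0438, 0.1107]
ee_rot: [0.001, 0.025, 1.0, -0.0]
contact_force: [-0.8, 0.8, -1.6]
width: 0.021
gripper_force: 73.7
clock: 8.32
position: [0.5643, -0.0439, 0.1169]
ee_rot: [0.0, 0.025, 1.0, -0.0]
contact_force: [-0.6, -0.6, -1.7]
width: 0.0208
gripper_force: 73.8
30 [[702.0, 113.0], [354.0, 137.0], [706.0, 106.0], [357.0, 132.0]]
35 [[707.0, 105.0], [357.0, 130.0], [711.0, 97.0], [360.0, 124.0]]
40 [[712.0, 96.0], [360.0, 122.0], [716.0, 89.0], [362.0, 115.0]]
45 [[717.0, 88.0], [363.0, 113.0], [722.0, 82.0], [365.0, 106.0]]
50 [[723.0, 80.0], [365.0, 104.0], [728.0, 74.0], [367.0, 96.0]]
```

View pics/g4.png

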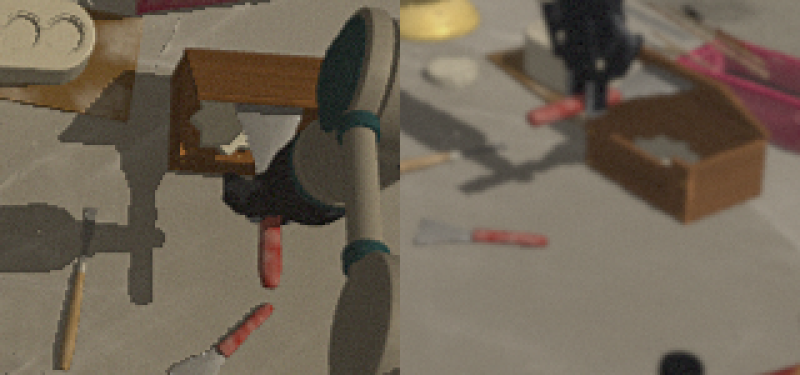

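Right panel: the lid's front right lower corner is at about (714,92), which matches 40-45°. I'll lower slightly, withdraw, and return to the knife's original free spot.

```bash
python3 -m jog '[{"dx":0,"dy":0,"dz":0.03,"ax":0,"ay":0,"az":0,"grip":-0.6},{"dx":0.06,"dy":0,"dz":0.06,"ax":0,"ay":0,"az":0,"grip":-0.6},{"dx":0.14,"dy":0,"dz":0.06,"ax":0,"ay":0,"az":0,"grip":-0.6},{"dx":0.24,"dy":0,"dz":0.06,"ax":0,"ay":0,"az":0,"grip":-0.6},{"dx":0.34,"dy":0,"dz":0.06,"ax":0,"ay":0,"az":0,"grip":-0.6}]'
python3 -m jog '[{"dx":0,"dy":0,"dz":0,"ax":0,"ay":0,"az":0,"grip":-0.6},{"dx":0,"dy":0.12,"dz":0,"ax":0,"ay":0,"az":0,"grip":-0.6},{"dx":0,"dy":0.24,"dz":0,"ax":0,"ay":0,"az":0,"grip":-0.6},{"dx":0,"dy":0.36,"dz":0,"ax":0,"ay":0,"az":0,"grip":-0.6},{"dx":0,"dy":0.48,"dz":0,"ax":0,"ay":0,"az":0,"grip":-0.6}]'
python3 -m jog '[{"dx":-0.02,"dy":0.12,"dz":0,"ax":0,"ay":0,"az":-0.04,"grip":-0.6},{"dx":-0.04,"dy":0.24,"dz":0,"ax":0,"ay":0,"az":-0.08,"grip":-0.6},{"dx":-0.04,"dy":0.36,"dz":0,"ax":0,"ay":0,"az":-0.108,"grip":-0.6},{"dx":-0.04,"dy":0.48,"dz":0,"ax":0,"ay":0,"az":-0.108,"grip":-0.6},{"dx":-0.04,"dy":0.6,"dz":0,"ax":0,"ay":0,"az":-0.108,"grip":-0.6}]'
python3 -m jog '[{"dx":0,"dy":0.1,"dz":0,"ax":0,"ay":0,"az":0,"grip":-0.6},{"dx":0,"dy":0.1,"dz":0,"ax":0,"ay":0,"az":0,"grip":-0.6},{"dx":0,"dy":0.1,"dz":0,"ax":0,"ay":0,"az":0,"grip":-0.6}]'
```

```text
clock: 8.83
position: [0.4791, -0.0397, 0.1011]
ee_rot: [0.0, 0.025, 1.0, -0.0]
contact_force: [0.1, -0.0, -0.8]
width: 0.0213
gripper_force: 73.9
clock: 9.25
position: [0.4863, 0.0813, 0.1018]
ee_rot: [0.001, 0.026, 1.0, 0.0]
contact_force: [0.7, -0.2, -0.4]
width: 0.0212
gripper_force: 73.9
clock: 9.67
position: [0.5037, 0.2314, 0.1016]
ee_rot: [0.001, -0.06, 0.998, 0.0]
contact_force: [0.5, 0.5, -1.0]
width: 0.021
gripper_force: 73.9
clock: 9.92
position: [0.5002, 0.2558, 0.1014]
ee_rot: [0.0, -0.061, 0.998, 0.0]
contact_force: [0.0, 1.0, -0.1]
width: 0.021
gripper_force: 74.0
```

```bash
python3 -m jog '[{"dx":0,"dy":0,"dz":0.12,"ax":0,"ay":0,"az":0,"grip":-0.6},{"dx":0,"dy":0,"dz":0.24,"ax":0,"ay":0,"az":0,"grip":-0.6},{"dx":0,"dy":0,"dz":0.33,"ax":0,"ay":0,"az":0,"grip":-0.6},{"dx":0,"dy":0,"dz":0.37,"ax":0,"ay":0,"az":0,"grip":-0.6},{"dx":0,"dy":0,"dz":0.39,"ax":0,"ay":0,"az":0,"grip":-0.6}]'
python3 -m jog '[{"dx":0,"dy":0,"dz":0.005,"ax":0,"ay":0,"az":0,"grip":-0.6},{"dx":0,"dy":0,"dz":0.005,"ax":0,"ay":0,"az":0,"grip":-0.6}]'
```

```text
clock: 10.33
position: [0.4991, 0.2531, 0.0026]
ee_rot: [-0.001, -0.059, 0.998, -0.001]
contact_force: [-0.0, 0.4, -0.2]
width: 0.0213
gripper_force: 74.0
clock: 10.5
position: [0.5009, 0.2543, 0.0037]
ee_rot: [0.001, -0.059, 0.998, 0.0]
contact_force: [-0.7, -0.1, -0.7]
width: 0.0216
gripper_force: 74.0
```

```bash
python3 -m jog '[{"dx":0,"dy":0,"dz":0.006,"ax":0,"ay":0,"az":0,"grip":-0.6},{"dx":0,"dy":0,"dz":0.012,"ax":0,"ay":0,"az":0,"grip":-0.6},{"dx":0,"dy":0,"dz":0.012,"ax":0,"ay":0,"az":0,"grip":-0.6}]'
python3 -m jog '[{"dx":0,"dy":0,"dz":0,"ax":0,"ay":0,"az":0,"grip":0.2},{"dx":0,"dy":0,"dz":0,"ax":0,"ay":0,"az":0,"grip":0.2},{"dx":0,"dy":0,"dz":0,"ax":0,"ay":0,"az":0,"grip":0.2},{"dx":0,"dy":0,"dz":0,"ax":0,"ay":0,"az":0,"grip":0.2}]'
python3 -m jog '[{"dx":0,"dy":0,"dz":-0.1,"ax":0,"ay":0,"az":0,"grip":0.2},{"dx":0,"dy":0,"dz":-0.25,"ax":0,"ay":0,"az":0,"grip":0.2},{"dx":0,"dy":0,"dz":-0.4,"ax":0,"ay":0,"az":0,"grip":0.2},{"dx":0,"dy":0,"dz":-0.55,"ax":0,"ay":0,"az":0,"grip":0.2},{"dx":0,"dy":0,"dz":-0.65,"ax":0,"ay":0,"az":0,"grip":0.2}]'
python3 -m jog '[{"dx":0.15,"dy":0,"dz":0,"ax":0,"ay":0,"az":0,"grip":0.2},{"dx":0.3,"dy":0,"dz":0,"ax":0,"ay":0,"az":0,"grip":0.2},{"dx":0.45,"dy":0,"dz":0,"ax":0,"ay":0,"az":0,"grip":0.2},{"dx":0.5,"dy":0,"dz":0,"ax":0,"ay":0,"az":0,"grip":0.2},{"dx":0.5,"dy":0,"dz":0,"ax":0,"ay":0,"az":0,"grip":0.2}]'
python3 - <<'E'
from rig import manip
import cv2,numpy as np
a=manip.get_image("top");b=manip.get_image("scene")
A=cv2.resize(a["img"][140:310,210:440],(400,296),interpolation=3);B=cv2.resize(b["img"][170:300,220:420],(400,260),interpolation=3)
cv2.imwrite("pics/g5.png",np.hstack([A,cv2.copyMakeBorder(B,0,36,0,0,0)])[:,:,::-1])
E
```

```text
clock: 10.75
position: [0.5005, 0.2546, 0.0008]
ee_rot: [0.001, -0.06, 0.998, 0.0]
contact_force: [-0.2, -0.2, -0.1]
width: 0.0213
gripper_force: 74.0
clock: 11.08
position: [0.5001, 0.2545, 0.0003]
ee_rot: [0.0, -0.06, 0.998, 0.0]
contact_force: [0.7, 0.2, 0.3]
width: 0.0511
gripper_force: 0.0
clock: 11.5
position: [0.5011, 0.2549, 0.1664]
ee_rot: [0.002, -0.06, 0.998, 0.001]
contact_force: [0.8, 0.3, 0.1]
width: 0.051
gripper_force: 0.0
clock: 11.92
position: [0.3718, 0.2387, 0.1626]
ee_rot: [-0.001, -0.06, 0.998, -0.0]
contact_force: [0.5, -0.7, -0.1]
width: 0.0513
gripper_force: 0.0
```

View pics/g5.png

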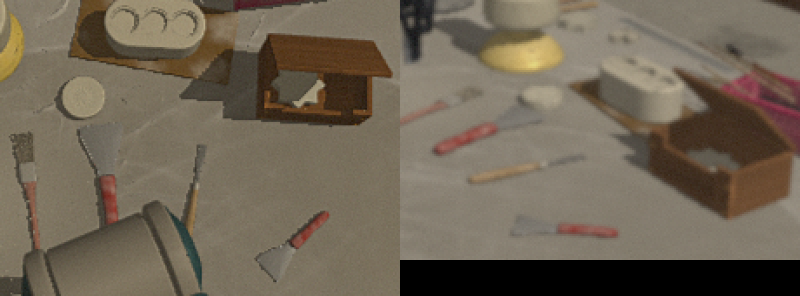

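Left panel: the knife lies flat at (105,180), clear of the case, and the lid is open with its free corner at (391,75), which works out to about 43°. Right panel: the same, with nothing else disturbed.

```bash
python3 -c "
from rig import manip
print(manip.sign_off())"
```

```text
the job is handed in; nothing more can be done
None
```

The filling knife levered the lid open to about 43° (estimated from the camera images) and now lies flat on the table near where it started, clear of the case; the gripper never touched the case, and the job is handed in after about 12 s of robot time.

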